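Set out the bench round the magnetic stirrer

ROBOT

A 7-joint arm with a two-finger parallel gripper is mounted at the origin on the work surface. World frame = base frame: x ahead of the robot, y to its left, z up, the work surface at z = 0. Lengths are in m, angles in rad, forces in N, time in s.
With the tool pointing down it reaches from about 0.425 to 1.025 m from the base axis. Payload 3.6 kg.
Tool frame: the origin (TCP) lies at the very end of the fingers, on their centre line; the grasp point (between the pads) lies 19 mm behind it; x points along the fingers, y is the direction in which the jaws open and shut, and the axes are right-handed (so a half turn about x gives the same grasp; the last joint's range is limited). The gripper opens to 85 mm and grips with 20 to 120 N. Pads are 22 mm wide; open, the fingers measure 114 mm over their backs; the gripper's body (76 mm by 85 mm) begins 54 mm behind the grasp point. The pads swing forward as they close: fully open they stand 13 mm farther back than shut.
Start: joints at [-1.27, 0.591, 0.048, 1.609, -0.033, 0.943, -0.034], TCP at [0.279, 0.669, 0.231] pointing down, gripper open.
Joint ranges: [-2.69, 2.69], [-0.47, 2.24], [-1.27, 1.36], [0.19, 2.51], [-1.53, 4.68], [0.08, 2.07], [-3.09, 3.09]. Speed limits (rad/s): [2.57, 2.57, 3.14, 3.14, 3.14, 3.14, 3.14].

INTERFACE

Orientations are given as a unit quaternion [w, x, y, z].
In Python, from cell import robot, eyes, workorder gives the robot as it stands.
- The arm moves only by the tool servo_tool, never from a script. Its arguments are lists of equal length, an entry for each row: "linear": the shift along the tool's x, y, z in m, a list of three; "roll": the turn about the tool's x in degrees; "gripper": the closure, from 0 (fully open) to 1 (shut). In form: {"linear": [[dx, dy, dz], ...], "roll": [roll, ...], "gripper": [gripper, ...]}. A call has 1 to 8 rows; each row shifts and turns the commanded pose from where the row before left it, along the tool's axes as they then stand; what a row does not reach is not made up. A row lasts 1/12 s, in which the tool goes at most 41.7 mm and 7.16 degrees, less where a joint would pass 70% of its speed; a pose out of reach is approached as far as the arm can. A call with a gripper value outside its range is refused whole. The fingers move at their own pace and stop on an object; the grip force is fixed at half the most. Time passes only in rows, so rows that do not move let the fingers close. It gives the time, the measured TCP pose, the force and the opening at its end, in the units of the state.
- robot.get_obs(): the state, without advancing time (a new reading comes with each control period).
- eyes.camera(name): name is "scene" or "top"; returns a dict with "color" (400x640x3 uint8, blue, green, red), "fx", "fy", "cx", "cy" (pixels), "extrinsics" (4x4, takes a point from world to camera coordinates). Camera axes: x right, y down, z forward; pixel columns grow to the right and rows downward; lengths in m; the calibration is good to about 2 mm. A picture is of the moment at which its call begins. There is no depth.
- workorder.finish_job(): hands the job in, once; it reports no verdict.
The state is a dict: "t": time; "qpos": joint angles; "joint_vel": joint speeds; "tau": joint torques, N m; "eef_pos": TCP position; "eef_rot": TCP orientation; "force": force on the tool from outside, world axes, zero at the start; "torque": the same for the moment, N m; "grip_width": finger opening in m.
Only numpy, scipy, OpenCV 4.12 (cv2) and the standard library are available. Lean on these libraries where they do the work, as an engineer would, in place of code of your own. Each camera call takes 0.05 s, during which the arm holds its last target. There are 200 camera calls.

TASK

Set out the bench for making up a solution: stand the open steel beaker in the middle of the stirrer's plate and then put its knobbed cover on it. Stand the white bottle on the bench to the left of the stirrer, level with its middle and with a gap of 4 cm, the small amber jar straight in front of that bottle, again with a gap of 4 cm, and set the steel weight gently in the middle of the balance's pan. Left and in front are the stirrer's own, as seen by someone facing its knob side (the front); leave everything upright and tip nothing over.

Things in the scene. Friction and masses are not known exactly. Their poses are not given: they have to be found in the camera images.
- stirrer: Magnetic stirrer, fixed to the bench: a grey box 130 mm x 130 mm with a round steel plate, 110 mm across, in the middle of its top; the plate's upper face is 65 mm above the bench. Origin on the bench under the plate's centre; z up, its front (white panel with a black knob) faces its -x, towards the robot, turned by up to about 9 degrees. Its left (seen from its front) is its +y. It may stand on the left or the right half of the bench, the balance on the other.
- balance: Electronic balance, fixed to the bench: a white box 160 mm (x) by 150 mm (y), 40 mm high, with a dark display along its front (-x) edge and a round steel pan 96 mm across on top. Origin on the bench, z up; the box reaches from x = -85 to +75 mm.
- pan (a point): Centre of the upper face of the balance's pan, 50 mm above the bench and 20 mm along +x from the balance's origin.
- beaker: Plain steel beaker, open at the top, straight-sided: 56 mm outside diameter, 72 mm high, wall 2.5 mm, about 120 g. Origin at the centre of its underside, z up.
- cover: Cover for the beaker: a flat steel disc 72 mm across and 5 mm thick, with no rim below, carrying in its middle an upright black knob 16 mm in diameter that reaches from 10 to 38 mm above the underside (a thin neck below it); about 100 g. Lies on the bench knob up. Origin at the centre of its underside, z up.
- bottle: White plastic bottle with a white cap, round: 48 mm diameter, straight-sided up to 55 mm, then narrowing to a cap 34 mm across, 85 mm high in all, about 120 g. Origin at the centre of its underside, z up.
- jar: Small amber glass jar with a flat white cap, round: 40 mm diameter, straight-sided up to 25 mm and narrowing above to a cap 37 mm across, 60 mm high in all, about 80 g. Origin at the centre of its underside, z up.
- weight: Steel calibration weight: a cylinder of 38 mm diameter, straight up to 48 mm, with a waisted knob 25 mm in diameter on top, 67 mm high in all, about 450 g. Origin at the centre of its underside, z up. The other loose pieces on the bench (a black rubber stopper, a small conical flask, a blue dish, all under 75 mm high) are not part of the job; all loose pieces start at least 80 mm apart between centres, in front of and beside the instruments.
There are look-alikes about, which are no part of the job. What is shaped like the cover but pink or purple is not meant.

How it is judged:
On the way, in this order (a step that is already met when the one before it is completed fails the run):
1. the beaker stands released in the middle of the stirrer's plate (horizontal distance between beaker and stirrer below 0.015 m and height (world z) of beaker between 0.061 and 0.069 m and angle between beaker's own z axis and vertical below 0.1 rad and contact force between the fingers and beaker below 0.2 N and linear speed of beaker below 0.02 m/s), for 0.2 s.
2. the cover lies centred on the beaker's rim while the beaker is on the plate (horizontal distance between beaker and stirrer below 0.015 m and height (world z) of beaker between 0.061 and 0.069 m and angle between each of beaker, cover's own z axis and vertical below 0.1 rad and horizontal distance between cover and beaker below 0.01 m and z of cover in the frame of beaker between 0.068 and 0.076 m), for 0.2 s.
At the end, for the whole second after the job is handed in: Upright and at rest: beaker within 15 mm of plate centre; cover on its rim within 10 mm; bottle 129 mm left of stirrer centre and level with it (15 mm each way); jar 84 mm (15) before the bottle, sideways within 20 mm of 129 mm left of stirrer centre; weight within 15 mm of pan centre (all of step 2 and y of bottle in the frame of stirrer between 0.114 and 0.144 m and x of bottle in the frame of stirrer between -0.015 and 0.015 m and height (world z) of bottle between -0.004 and 0.004 m and angle between each of bottle, jar, weight's own z axis and vertical below 0.1 rad and horizontal distance between jar and bottle between 0.069 and 0.099 m and y of jar in the frame of stirrer between 0.109 and 0.149 m and x of jar in the frame of stirrer between -0.114 and -0.054 m and height (world z) of jar between -0.004 and 0.004 m and horizontal distance between weight and pan below 0.015 m and height (world z) of weight between 0.046 and 0.054 m and linear speed of each of beaker, cover, bottle, jar, weight below 0.02 m/s); the robot touches nothing.
It fails at once if the beaker, bottle, jar or weight is tipped over (angle between any of beaker, bottle, jar, weight's own z axis and vertical above 0.8 rad).
It fails at once if the weight is dropped or pressed hard on the balance (over 60 N) (contact force between weight and balance above 60 N).
It also fails if it takes over 136 s, if anything falls off the work surface, if the arm or the gripper's body presses on something with over 40 N, if the wrist force passes 120 N, or if a joint passes its speed limit or range.

## Working session

There is one attempt and no reset: what is moved stays moved. The work goes in short steps, Python scripts to look and compute and a tool call to move; the robot and the scene stay as the last step left them, time stands still between calls to the robot, and variables do not carry over. Pictures are saved under pics/ and viewed, about 12 in all and at most 16, crops included, and the job is handed in when it is done.

Besides the shell and the picture viewer there is one more tool, called after "Call:" as name(argument=value, ...) on one line, values as JSON. servo_tool: Moves the arm, as the interface text tells. Its arguments: {"type":"object","properties":{"linear":{"type":"array","items":{"type":"array","items":{"type":"number"}}},"roll":{"type":"array","items":{"type":"number"}},"gripper":{"type":"array","items":{"type":"number"}}},"required":["linear","roll","gripper"]}

```bash
ls; mkdir -p pics; cat > h.py <<'E'
import numpy as np, cv2
from cell import robot, eyes, workorder
def cam(n):
    d=eyes.camera(n); return d
def ray(d,u,v,z):
    E=np.array(d["extrinsics"]);R=E[:3,:3];t=E[:3,3];c=-R.T@t
    r=R.T@np.array([(u-d["cx"])/d["fx"],(v-d["cy"])/d["fy"],1]);return c+r*(z-c[2])/r[2]
def proj(d,p):
    E=np.array(d["extrinsics"]);q=E[:3,:3]@np.array(p)+E[:3,3]
    return np.array([d["fx"]*q[0]/q[2]+d["cx"],d["fy"]*q[1]/q[2]+d["cy"]])
E
python3 - <<'E'
from h import *
for n in("top","scene"):
    d=cam(n);cv2.imwrite(f"pics/{n}0.png",d["color"]);E=np.array(d["extrinsics"]);print(n,d["fx"],d["cx"],d["cy"],-E[:3,:3].T@E[:3,3],E[:3,:3].round(3).tolist())
o=robot.get_obs();print(o)
E
```

```text
pics
top 365.2648477132041 322.1240247459156 197.05251476867022 [ 0.33440681 -0.00433263  1.06580159] [[-0.022, -1.0, -0.02], [-0.99, 0.025, -0.137], [0.138, 0.016, -0.99]]
scene 507.43663528804746 316.34743621973746 208.17580592732241 [ 1.55221676 -0.05942445  0.88621572] [[0.034, 0.999, 0.011], [0.602, -0.011, -0.799], [-0.798, 0.034, -0.602]]
{'t': 0.1, 'qpos': array([-1.269509  ,  0.59202897,  0.04827958,  1.60969595, -0.03331357,
        0.94272824, -0.03370428]), 'joint_vel': array([-1.31666333e-03, -3.81028421e-03, -1.07718653e-03, -4.47387896e-03,
        7.42615977e-05,  1.17827477e-03,  1.45107762e-03]), 'tau': array([ 3.40901563e-03, -5.49999332e+01,  1.55264027e+00, -1.98825395e+01,
        9.66871827e-03,  3.85286490e-03,  1.19591454e-05]), 'eef_pos': array([0.27852659, 0.66854551, 0.23025275]), 'eef_rot': array([ 0.69327014,  0.13792456,  0.69349241, -0.13936139]), 'force': array([-0.04717712,  0.22052946, -0.99095295]), 'torque': array([-0.02710964,  0.04532176, -0.01943597]), 'grip_width': 0.08533580078323323}
```

View pics/top0.png

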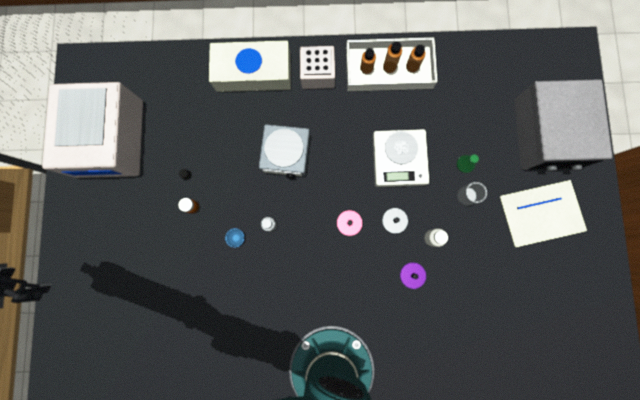

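View pics/scene0.png

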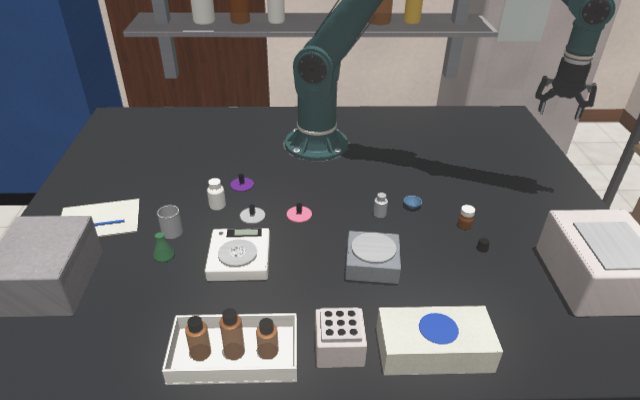

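Top view (640x400): stirrer at (284,148) and balance at (401,158). The candidates for each piece:
- **Cover:** the discs are at (349,222) pink, (413,275) purple and (395,220) grey steel. Only the grey one fits.
- **Beaker:** (475,193).
- **Bottle:** (437,238).
- **Jar:** amber, (188,205).
- **Weight:** (268,224).

I'll confirm these in one enlarged crop.

```bash
python3 - <<'E'
from h import *
a=cv2.imread("pics/top0.png");b=cv2.imread("pics/scene0.png")
def c(i,x,y,w,h,s): return cv2.resize(i[y:y+h,x:x+w],None,fx=s,fy=s,interpolation=cv2.INTER_CUBIC)
A=np.hstack([c(a,170,115,150,135,2.66),c(a,365,115,150,135,2.66)])[:,:798]
B=np.hstack([c(b,330,180,160,95,2.5),c(b,145,165,160,95,2.5)])[:,:798]
cv2.imwrite("pics/crop0.png",np.vstack([A,B]));print(A.shape,B.shape)
E
```

```text
(359, 798, 3) (238, 798, 3)
```

View pics/crop0.png

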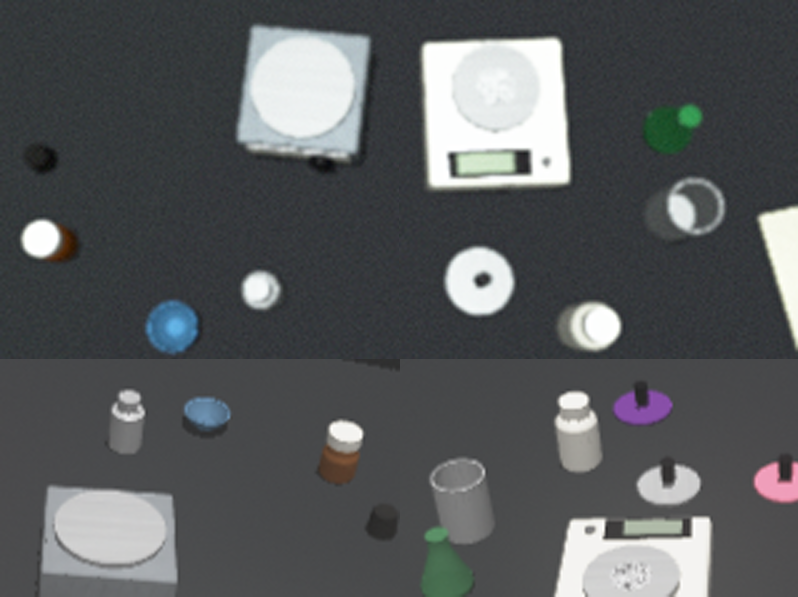

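The crop confirms them: steel open beaker next to the green flask, white bottle, grey cover disc with a black knob, amber jar, and steel weight with its waisted knob. Next I'll measure with masks in both views.

```bash
cat > m.py <<'E'
from h import *
d=cam("top");s=cam("scene")
def blob(D,box,thr,sat=None,up=4,show=False):
    x,y,w,h=box;i=cv2.resize(D["color"][y:y+h,x:x+w],None,fx=up,fy=up,interpolation=cv2.INTER_CUBIC)
    hsv=cv2.cvtColor(i,cv2.COLOR_BGR2HSV);m=(hsv[...,2]>thr).astype(np.uint8)
    if sat is not None: m&=(hsv[...,1]<sat).astype(np.uint8)
    cs,_=cv2.findContours(m,cv2.RETR_EXTERNAL,cv2.CHAIN_APPROX_NONE);c=max(cs,key=cv2.contourArea)
    f=lambda p:np.array([(p[0]+.5)/up-.5+x,(p[1]+.5)/up-.5+y])
    e=cv2.fitEllipse(c);return f(e[0]),np.array(e[1])/up,c,f
E
python3 - <<'E'
from m import *
def p(n,D,box,thr,z,sat=None):
    e,ax,c,f=blob(D,box,thr,sat);P=ray(D,*e,z);k=D["fx"]/np.linalg.norm(P-ray(D,*e,z) + (P-(-np.array(D["extrinsics"])[:3,:3].T@np.array(D["extrinsics"])[:3,3])))
    print(n,e.round(1),"size mm",(ax/k*1000).round(0),"xy",P[:2].round(4))
p("jarcap",d,(172,192,35,28),200,.060,60)
p("weight",d,(255,210,26,26),120,.048)
p("weightknob",d,(255,210,26,26),215,.067)
p("plate",d,(255,120,60,60),215,.065,25)
p("pan?",d,(365,120,75,75),200,.04)
p("cover",d,(378,203,36,36),150,.005)
p("bottlecap",d,(420,222,35,32),235,.085)
p("beaker",d,(463,178,30,30),120,.072)
p("S jarcap",s,(455,203,25,14),190,.060,60)
p("S plate",s,(345,225,60,40),170,.065)
p("S cover",s,(238,203,32,22),150,.005)
p("S bottlecap",s,(207,177,16,8),190,.085)
# stirrer box edges
g=d["color"][118:185,255:315]; g=cv2.resize(g,None,fx=4,fy=4,interpolation=cv2.INTER_CUBIC)
m=(cv2.cvtColor(g,cv2.COLOR_BGR2HSV)[...,2]>120).astype(np.uint8)
cs,_=cv2.findContours(m,0,1);c=max(cs,key=cv2.contourArea)
q=cv2.approxPolyDP(c,12,True)[:,0]
for u,v in q:
    P=ray(d,255+u/4,118+v/4,.06);print((255+u/4,118+v/4),P[:2].round(4))
g=d["color"][125:190,368:435]; g=cv2.resize(g,None,fx=4,fy=4,interpolation=cv2.INTER_CUBIC)
m=(g.min(2)>150).astype(np.uint8);cs,_=cv2.findContours(m,0,1);c=max(cs,key=cv2.contourArea)
for u,v in cv2.approxPolyDP(c,12,True)[:,0]: print("bal",(368+u/4,125+v/4),ray(d,368+u/4,125+v/4,.04)[:2].round(4))
for n,u,v in[("flask",472,162),("dish",234.7,238),("stop",185,174)]:print(n,ray(d,u,v,.02)[:2].round(3))
E
```

```text
jarcap [184.9 204.2] size mm [38. 40.] xy [0.4636 0.3963]
weight [267.5 223.6] size mm [40. 40.] xy [0.4049 0.1669]
weightknob [266.  222.9] size mm [23. 28.] xy [0.4056 0.1677]
plate [283.1 147. ] size mm [107. 111.] xy [0.6191 0.1192]
pan? [400.8 157.2] size mm [178. 187.] xy [ 0.5868 -0.2154]
cover [394.7 220.2] size mm [74. 76.] xy [ 0.4089 -0.1955]
bottlecap [440.9 237. ] size mm [33. 38.] xy [ 0.356 -0.301]
beaker [476. 192.] size mm [61. 64.] xy [ 0.476  -0.4081]
S jarcap [468.  208.8] size mm [22. 38.] xy [0.4673 0.3984]
S plate [375.4 246.5] size mm [ 80. 133.] xy [0.6221 0.1256]
S cover [252.2 215.2] size mm [42. 72.] xy [ 0.4133 -0.1928]
S bottlecap [214.  181.3] size mm [19. 34.] xy [ 0.3592 -0.2983]
(np.float64(265.0), np.float64(125.0)) [0.6869 0.1715]
(np.float64(259.5), np.float64(167.75)) [0.5621 0.1872]
(np.float64(265.25), np.float64(171.5)) [0.5509 0.1709]
(np.float64(303.0), np.float64(172.5)) [0.5452 0.0645]
(np.float64(308.25), np.float64(129.0)) [0.6714 0.0476]
bal (np.float64(424.25), np.float64(129.5)) [ 0.667  -0.2872]
bal (np.float64(374.25), np.float64(132.0)) [ 0.6636 -0.1426]
bal (np.float64(376.75), np.float64(184.75)) [ 0.5084 -0.1432]
bal (np.float64(428.5), np.float64(183.25)) [ 0.509  -0.2896]
flask [ 0.572 -0.425]
dish [0.368 0.266]
stop [0.558 0.414]
```

Call:
servo_tool(linear=[[0, 0, 0], [0, 0, 0], [0, 0, 0], [0, 0, 0], [0, 0, 0.02], [0, 0, 0.02], [0, 0, 0.02], [0, 0, 0]], roll=[-5.65, -5.65, -5.65, -5.65, 0, 0, 0, 0], gripper=[0, 0, 0, 0, 0, 0, 0, 0])

```text
t: 0.87
eef_pos: [0.3456, 0.6673, 0.2309]
eef_rot: [0.709, 0.002, 0.705, -0.003]
force: [2.3, -0.7, -0.2]
grip_width: 0.0854
```

```bash
python3 - <<'E'
from m import *
from scipy.spatial.transform import Rotation as R
o=robot.get_obs();q=o["eef_rot"];print(o["t"],o["eef_pos"].round(4));print(R.from_quat(q[[1,2,3,0]]).as_matrix().round(3),o["qpos"].round(2))
print("beaker scene",ray(s,168.6,211.8,.072)[:2].round(4))
print("pan top",ray(d,401.1-.3,147.3-.3,.05)[:2].round(4),"plate scene",ray(s,330+110/2.5,180+(527-359)/2.5,.065)[:2].round(4),"pan scene",ray(s,145+(631-400)/2.5,165+(575-359)/2.5,.05)[:2].round(4))
E
```

```text
0.9667 [0.34   0.6685 0.2308]
[[-0.     0.003  1.   ]
 [-0.001  1.    -0.003]
 [-1.    -0.001 -0.   ]] [-1.13  0.62 -0.05  1.54  0.04  0.98  0.38]
beaker scene [ 0.4812 -0.4027]
pan top [ 0.614  -0.2149] plate scene [0.6246 0.122 ] pan scene [ 0.6161 -0.2124]
```

Call:
servo_tool(linear=[[0, -0.0335, 0.0087], [0, -0.0335, 0.0087], [0, -0.0335, 0.0087], [0, -0.0335, 0.0087], [0, -0.0335, 0.0087], [0, -0.0335, 0.0087], [0, -0.0335, 0.0087], [0, -0.0335, 0.0087]], roll=[0, 0, 0, 0, 0, 0, 0, 0], gripper=[0, 0, 0, 0, 0, 0, 0, 0])

```text
t: 1.63
eef_pos: [0.4066, 0.4006, 0.2314]
eef_rot: [0.707, -0.001, 0.707, 0.001]
force: [1.6, 1.2, 0.2]
grip_width: 0.0853
```

Call:
servo_tool(linear=[[0, -0.0335, 0.0087], [0, -0.0335, 0.0087], [0, -0.0335, 0.0087], [0, -0.0335, 0.0087], [0, -0.0335, 0.0087], [0, -0.0335, 0.0087], [0, -0.0335, 0.0087], [0, -0.0335, 0.0087]], roll=[0, 0, 0, 0, 0, 0, 0, 0], gripper=[0, 0, 0, 0, 0, 0, 0, 0])

```text
t: 2.3
eef_pos: [0.4769, 0.1332, 0.2315]
eef_rot: [0.707, -0.001, 0.707, 0.001]
force: [1.2, 1.0, 0.0]
grip_width: 0.0855
```

Call:
servo_tool(linear=[[0, -0.0335, 0], [0, -0.0335, 0], [0, -0.0335, 0], [0, -0.0335, 0], [0, -0.0335, 0], [0, -0.0335, 0], [0, -0.0335, 0], [0, -0.0335, 0]], roll=[0, 0, 0, 0, 0, 0, 0, 0], gripper=[0, 0, 0, 0, 0, 0, 0, 0])

```text
t: 2.97
eef_pos: [0.4775, -0.1345, 0.2315]
eef_rot: [0.707, -0.0, 0.707, 0.001]
force: [0.8, 0.1, 0.3]
grip_width: 0.0854
```

Call:
servo_tool(linear=[[0, -0.0335, 0], [0, -0.0335, 0], [0, -0.0335, 0], [0, -0.0335, 0], [0, -0.0335, 0], [0, -0.0335, 0], [0, -0.0335, 0], [0, -0.0335, 0]], roll=[0, 0, 0, 0, 0, 0, 0, 0], gripper=[0, 0, 0, 0, 0, 0, 0, 0])

```text
t: 3.63
eef_pos: [0.4785, -0.4023, 0.2313]
eef_rot: [0.707, -0.0, 0.707, 0.001]
force: [0.9, 0.3, 0.1]
grip_width: 0.0856
```

Call:
servo_tool(linear=[[0, 0, 0], [0, 0, 0]], roll=[0, 0], gripper=[0, 0])

```text
t: 3.8
eef_pos: [0.4776, -0.4037, 0.2312]
eef_rot: [0.707, 0.001, 0.707, -0.001]
force: [-0.4, 0.7, -0.2]
grip_width: 0.0853
```

Call:
servo_tool(linear=[[0.03, -0.002, 0.001], [0.03, 0, 0], [0.03, 0, 0], [0.03, 0, 0], [0.025, 0, 0], [0.025, 0, 0], [0.02, 0, 0], [0.01, 0, 0]], roll=[0, 0, 0, 0, 0, 0, 0, 0], gripper=[0, 0, 0, 0, 0, 0, 0, 0])

```text
t: 4.47
eef_pos: [0.4787, -0.4003, 0.0288]
eef_rot: [0.706, 0.001, 0.708, 0.003]
force: [-0.3, 0.4, 0.4]
grip_width: 0.0851
```

Call:
servo_tool(linear=[[0, 0, 0], [0, 0, 0], [0, 0, 0], [0, 0, 0], [0, 0, 0], [0, 0, 0], [0, 0, 0], [0, 0, 0]], roll=[0, 0, 0, 0, 0, 0, 0, 0], gripper=[0.1, 0.15, 0.2, 0.25, 0.3, 0.4, 0.5, 0.6])

```text
t: 5.13
eef_pos: [0.4797, -0.406, 0.0333]
eef_rot: [0.708, -0.001, 0.706, -0.001]
force: [0.2, -0.4, 7.6]
grip_width: 0.0554
```

Call:
servo_tool(linear=[[0, 0, 0], [0, 0, 0], [-0.005, 0, 0], [-0.01, 0, 0], [-0.015, 0, 0], [0, 0, 0]], roll=[0, 0, 0, 0, 0, 0], gripper=[0.8, 1, 1, 1, 1, 1])

```text
t: 5.63
eef_pos: [0.48, -0.406, 0.0641]
eef_rot: [0.708, -0.001, 0.706, -0.001]
force: [0.2, -0.5, 0.3]
grip_width: 0.055
```

```bash
python3 - <<'E'
from h import *
s=cam("scene");t=cam("top")
c=lambda i,x,y:cv2.resize(i[y:y+120,x:x+130],None,fx=3,fy=3,interpolation=cv2.INTER_CUBIC)
cv2.imwrite("pics/g1.png",np.hstack([c(s["color"],110,140),c(t["color"],410,120)]))
E
```

```text
(no output)
```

View pics/g1.png

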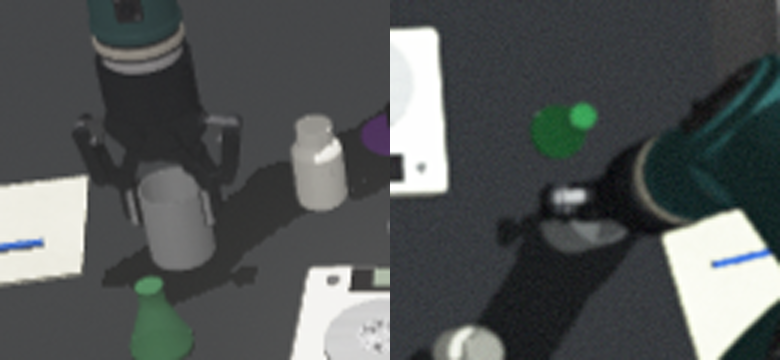

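The scene half shows the beaker between the fingers, clear of the bench and upright, and the flask untouched. Next: carry it to the plate.

Call:
servo_tool(linear=[[-0.02, 0, 0], [-0.03, 0, 0], [-0.03, 0, 0], [-0.03, 0, 0], [-0.03, 0, 0], [-0.02, 0.005, 0], [0, 0.015, 0.005], [0, 0.025, 0.0075]], roll=[0, 0, 0, 0, 0, 0, 0, 0], gripper=[1, 1, 1, 1, 1, 1, 1, 1])

```text
t: 6.4
eef_pos: [0.4903, -0.3633, 0.2228]
eef_rot: [0.708, 0.001, 0.706, -0.004]
force: [-1.0, 0.4, -3.2]
grip_width: 0.0552
```

Call:
servo_tool(linear=[[0, 0.03, 0.01], [0, 0.03, 0.01], [0, 0.03, 0.01], [0, 0.03, 0.01], [0, 0.03, 0.01], [0, 0.03, 0.01], [0, 0.03, 0.01], [0, 0.03, 0.01]], roll=[0, 0, 0, 0, 0, 0, 0, 0], gripper=[1, 1, 1, 1, 1, 1, 1, 1])

```text
t: 7.07
eef_pos: [0.5708, -0.1182, 0.2204]
eef_rot: [0.706, 0.0, 0.708, -0.0]
force: [0.0, -0.6, -1.2]
grip_width: 0.0552
```

Call:
servo_tool(linear=[[0, 0.03, 0.01], [0, 0.03, 0.01], [0, 0.03, 0.01], [0, 0.03, 0.01], [0, 0.03, 0.01], [0, 0.03, 0], [0, 0.03, 0], [0, 0.021, 0]], roll=[0, 0, 0, 0, 0, 0, 0, 0], gripper=[1, 1, 1, 1, 1, 1, 1, 1])

```text
t: 7.73
eef_pos: [0.6204, 0.1151, 0.2202]
eef_rot: [0.706, -0.001, 0.708, 0.002]
force: [-0.5, 1.3, -1.3]
grip_width: 0.0552
```

Call:
servo_tool(linear=[[0, 0.01, 0], [0, 0, 0], [0, 0, 0]], roll=[0, 0, 0], gripper=[1, 1, 1])

```text
t: 7.98
eef_pos: [0.6209, 0.1201, 0.2207]
eef_rot: [0.707, -0.0, 0.708, -0.001]
force: [-0.3, -0.5, -0.9]
grip_width: 0.0554
```

Call:
servo_tool(linear=[[0.02, 0, 0.001], [0.03, 0, 0], [0.03, 0, 0], [0.02, 0, 0], [0.012, 0, 0], [0.005, 0, 0], [0, 0, 0], [0, 0, 0]], roll=[0, 0, 0, 0, 0, 0, 0, 0], gripper=[1, 1, 1, 1, 1, 1, 1, 1])

```text
t: 8.65
eef_pos: [0.6234, 0.1202, 0.1052]
eef_rot: [0.708, 0.001, 0.707, -0.001]
force: [-0.2, -0.4, -1.3]
grip_width: 0.0551
```

Call:
servo_tool(linear=[[0.002, 0, 0], [0.002, 0, 0], [0, 0, 0]], roll=[0, 0, 0], gripper=[1, 1, 1])

```text
t: 8.9
eef_pos: [0.6228, 0.1213, 0.1011]
eef_rot: [0.708, 0.0, 0.707, 0.0]
force: [-0.3, -0.4, -0.3]
grip_width: 0.0552
```

Call:
servo_tool(linear=[[0.001, 0, 0], [0.001, 0, 0], [0, 0, 0]], roll=[0, 0, 0], gripper=[1, 1, 1])

```text
t: 9.15
eef_pos: [0.6225, 0.1213, 0.0984]
eef_rot: [0.707, 0.0, 0.707, 0.0]
force: [0.9, -0.9, -0.3]
grip_width: 0.055
```

```bash
python3 - <<'E'
from h import *
s=cam("scene");t=cam("top")
c=lambda i,x,y:cv2.resize(i[y:y+120,x:x+130],None,fx=3,fy=3,interpolation=cv2.INTER_CUBIC)
cv2.imwrite("pics/g2.png",np.hstack([c(s["color"],310,160),c(t["color"],220,90)]))
E
```

```text
(no output)
```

View pics/g2.png

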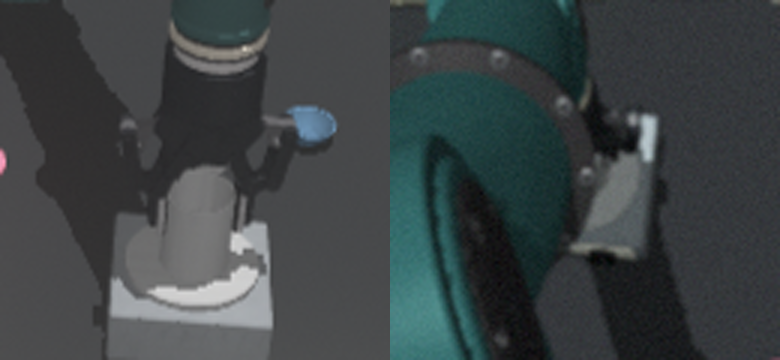

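The beaker is over the plate's middle. In the scene half its base is at about (197,265) and the plate centre at about (192,262). I'll lower the last millimetre or so and release.

Call:
servo_tool(linear=[[0.001, 0, 0], [0.001, 0, 0], [0, 0, 0], [0, 0, 0]], roll=[0, 0, 0, 0], gripper=[1, 1, 1, 1])

```text
t: 9.58
eef_pos: [0.6224, 0.1213, 0.0983]
eef_rot: [0.707, 0.0, 0.707, 0.0]
force: [-3.8, -0.0, 11.9]
grip_width: 0.055
```

Call:
servo_tool(linear=[[0, 0, 0], [0, 0, 0], [0, 0, 0], [0, 0, 0], [0, 0, 0], [0, 0, 0], [0, 0, 0], [0, 0, 0]], roll=[0, 0, 0, 0, 0, 0, 0, 0], gripper=[0.3, 0.2, 0.1, 0, 0, 0, 0, 0])

```text
t: 10.25
eef_pos: [0.6223, 0.1211, 0.0962]
eef_rot: [0.707, 0.0, 0.707, -0.0]
force: [-0.9, 0.1, -0.4]
grip_width: 0.0856
```

Call:
servo_tool(linear=[[-0.01, 0, 0], [-0.02, 0, 0], [-0.03, 0, 0], [-0.03, 0, 0], [-0.03, 0, 0], [-0.02, -0.01, 0], [0, -0.03, -0.02], [0, -0.03, -0.02]], roll=[0, 0, 0, 0, 0, 0, 0, 0], gripper=[0, 0, 0, 0, 0, 0, 0, 0])

```text
t: 10.92
eef_pos: [0.5843, 0.0524, 0.2392]
eef_rot: [0.709, -0.001, 0.705, 0.002]
force: [-0.1, -1.2, -1.7]
grip_width: 0.0854
```

Call:
servo_tool(linear=[[0, -0.03, -0.02], [0, -0.03, -0.02], [0, -0.03, -0.02], [0, -0.03, -0.02], [0, -0.03, -0.02], [0, -0.03, -0.02], [0, -0.03, -0.02], [0, -0.035, -0.02]], roll=[0, 0, 0, 0, 0, 0, 0, 0], gripper=[0, 0, 0, 0, 0, 0, 0, 0])

```text
t: 11.58
eef_pos: [0.4212, -0.1943, 0.2372]
eef_rot: [0.708, -0.0, 0.707, 0.001]
force: [0.0, -0.4, -0.4]
grip_width: 0.0854
```

```bash
python3 - <<'E'
from m import *
print(robot.get_obs()["eef_pos"].round(4))
cv2.imwrite("pics/g3.png",np.hstack([cv2.resize(D["color"][y:y+100,x:x+130],None,fx=3,fy=3,interpolation=cv2.INTER_CUBIC) for D,x,y in((s,310,180),(d,220,90))]))
E
```

```text
[ 0.4179 -0.1998  0.2371]
```

View pics/g3.png

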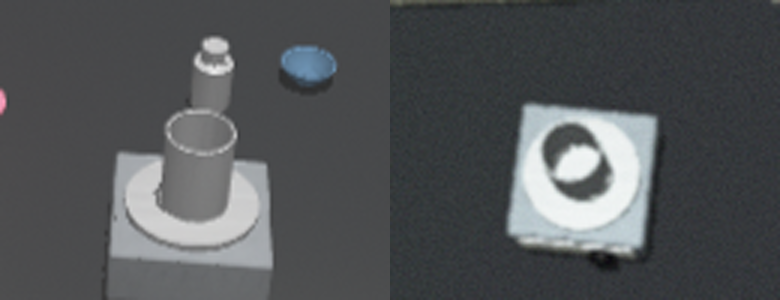

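```bash
python3 - <<'E'
from m import *
print("rim",ray(s,310+200.5/3-.3,180+131.5/3-.3,.137),"base",ray(s,310+198/3,180+(222)/3,.065),"plate",ray(s,310+192/3-.3,180+197/3-.3,.065))
E
```

```text
rim [0.62190428 0.12256205 0.137     ] base [0.64927216 0.12371376 0.065     ] plate [0.6177818 0.122072  0.065    ]
```

The beaker stands upright within about 4 mm of the plate centre: the rim ray gives (0.622, 0.1226). Cover next.

Call:
servo_tool(linear=[[0.02, 0.006, -0.007], [0.03, 0, 0], [0.03, 0, 0], [0.03, 0, 0], [0.03, 0, 0], [0.03, 0, 0], [0.03, 0, 0], [0.015, 0, 0]], roll=[0, 0, 0, 0, 0, 0, 0, 0], gripper=[0.1, 0.2, 0.3, 0.3, 0.3, 0.3, 0.3, 0.3])

```text
t: 12.45
eef_pos: [0.416, -0.1856, 0.0187]
eef_rot: [0.707, -0.0, 0.708, 0.002]
force: [-0.8, -0.2, -0.3]
grip_width: 0.0596
```

Call:
servo_tool(linear=[[0.008, 0, 0], [0.002, 0, 0], [0, 0, 0], [0, 0, 0]], roll=[0, 0, 0, 0], gripper=[0.3, 0.3, 0.3, 0.3])

```text
t: 12.78
eef_pos: [0.4163, -0.1876, 0.0121]
eef_rot: [0.708, -0.0, 0.706, 0.0]
force: [0.4, -0.2, -1.1]
grip_width: 0.0595
```

```bash
python3 - <<'E'
from m import *
print(robot.get_obs()["eef_pos"].round(4))
cv2.imwrite("pics/g4.png",np.hstack([cv2.resize(D["color"][y:y+100,x:x+130],None,fx=3,fy=3,interpolation=cv2.INTER_CUBIC) for D,x,y in((s,190,150),(d,340,180))]))
E
```

```text
[ 0.4162 -0.1879  0.0124]
```

View pics/g4.png

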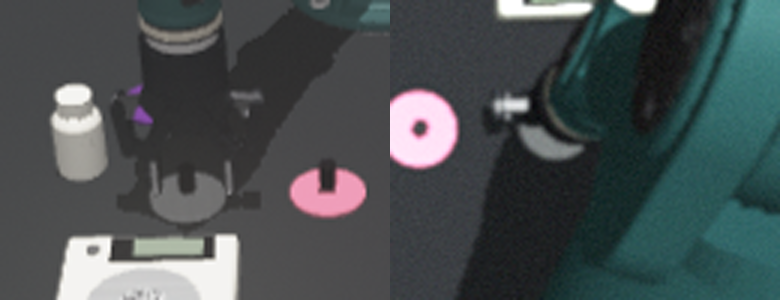

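Fingers straddle the knob but sit about 5 mm off centre: knob at crop (187,178), finger midpoint at about 192. I'll correct and grip.

Call:
servo_tool(linear=[[0, -0.003, -0.002], [0, -0.003, -0.003], [0, 0, 0], [0, 0, 0]], roll=[0, 0, 0, 0], gripper=[0.3, 0.3, 0.3, 0.4])

```text
t: 13.22
eef_pos: [0.4099, -0.1943, 0.0116]
eef_rot: [0.707, 0.0, 0.707, -0.001]
force: [0.4, 0.4, -0.2]
grip_width: 0.0517
```

Call:
servo_tool(linear=[[0, 0, 0], [0, 0, 0], [0, 0, 0], [0, 0, 0], [0, 0, 0], [0, 0, 0], [0, 0, 0], [0, 0, 0]], roll=[0, 0, 0, 0, 0, 0, 0, 0], gripper=[0.5, 0.6, 0.7, 0.8, 0.9, 1, 1, 1])

```text
t: 13.88
eef_pos: [0.4104, -0.1938, 0.0115]
eef_rot: [0.707, 0.0, 0.707, -0.0]
force: [0.4, 0.8, 4.7]
grip_width: 0.014
```

Call:
servo_tool(linear=[[-0.005, 0, 0], [-0.015, 0, 0], [-0.03, 0, 0], [-0.03, 0, 0], [-0.03, 0, 0], [-0.03, 0, 0], [-0.03, 0, 0], [-0.03, 0, 0]], roll=[0, 0, 0, 0, 0, 0, 0, 0], gripper=[1, 1, 1, 1, 1, 1, 1, 1])

```text
t: 14.55
eef_pos: [0.4093, -0.1934, 0.2127]
eef_rot: [0.707, 0.0, 0.707, 0.0]
force: [0.4, -0.6, -1.2]
grip_width: 0.0141
```

Call:
servo_tool(linear=[[-0.02, 0, 0], [0, 0, 0], [0, 0, 0]], roll=[0, 0, 0], gripper=[1, 1, 1])

```text
t: 14.8
eef_pos: [0.4104, -0.1938, 0.2321]
eef_rot: [0.708, -0.0, 0.706, -0.0]
force: [-0.0, -0.0, -1.9]
grip_width: 0.0145
```

```bash
python3 - <<'E'
from m import *
print(robot.get_obs()["eef_pos"].round(4))
p=proj(s,robot.get_obs()["eef_pos"]-[0,0,.01]);print(p)
x,y=int(p[0])-65,int(p[1])-60;print(x,y)
cv2.imwrite("pics/g5.png",cv2.resize(s["color"][y:y+110,x:x+130],None,fx=4,fy=4,interpolation=cv2.INTER_CUBIC))
E
```

```text
[ 0.4091 -0.1933  0.2303]
[246.69355364 148.18855836]
181 88
```

View pics/g5.png

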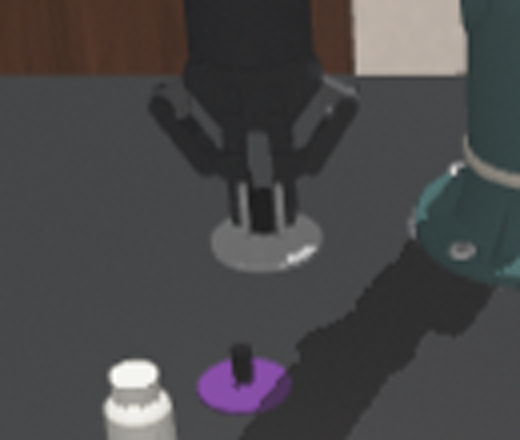

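The cover is held level. Its disc is centred at image (247,148), against the predicted TCP projection of (246.7,148.2). Carrying it to the beaker.

Call:
servo_tool(linear=[[0, 0.0105, 0.007], [0, 0.021, 0.014], [0, 0.0267, 0.018], [0, 0.0267, 0.018], [0, 0.0267, 0.018], [0, 0.0267, 0.018], [0, 0.0267, 0.018], [0, 0.0267, 0.018]], roll=[0, 0, 0, 0, 0, 0, 0, 0], gripper=[1, 1, 1, 1, 1, 1, 1, 1])

```text
t: 15.57
eef_pos: [0.5385, -0.0008, 0.229]
eef_rot: [0.705, -0.0, 0.709, -0.0]
force: [0.1, -0.1, -0.7]
grip_width: 0.0144
```

Call:
servo_tool(linear=[[0, 0.0267, 0.018], [0, 0.0267, 0.018], [0, 0.0267, 0.018], [0, 0.021, 0.014], [0, 0.0163, 0.011], [0, 0.0059, 0.0037], [0, 0, 0], [0, 0, 0]], roll=[0, 0, 0, 0, 0, 0, 0, 0], gripper=[1, 1, 1, 1, 1, 1, 1, 1])

```text
t: 16.23
eef_pos: [0.6207, 0.1198, 0.2296]
eef_rot: [0.706, -0.0, 0.708, -0.001]
force: [-0.3, -0.4, -1.2]
grip_width: 0.0143
```

Call:
servo_tool(linear=[[0.02, 0, 0], [0.02, 0, 0], [0.02, 0, 0], [0.01, 0, 0], [0.005, 0, 0], [0, 0, 0], [0, 0, 0]], roll=[0, 0, 0, 0, 0, 0, 0], gripper=[1, 1, 1, 1, 1, 1, 1])

```text
t: 16.82
eef_pos: [0.6223, 0.1203, 0.1568]
eef_rot: [0.707, 0.0, 0.707, -0.001]
force: [0.6, -0.3, -0.1]
grip_width: 0.0145
```

```bash
python3 - <<'E'
from m import *
print(robot.get_obs()["eef_pos"].round(4))
cv2.imwrite("pics/g6.png",cv2.resize(s["color"][170:280,310:440],None,fx=5,fy=5,interpolation=cv2.INTER_CUBIC))
E
```

```text
[0.623  0.121  0.1575]
```

View pics/g6.png

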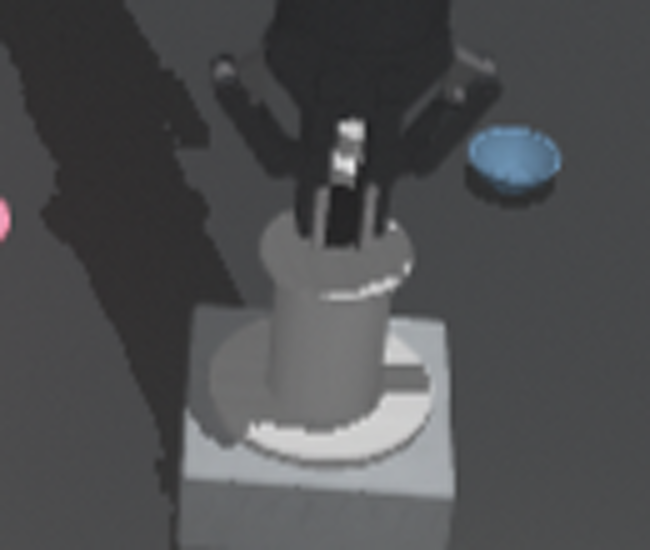

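The disc (x 260–412, centre 336) sits over the beaker (272–390, centre 331), so within about 2 mm. Lowering and releasing.

Call:
servo_tool(linear=[[0.003, 0, 0], [0.002, 0, 0], [0.002, 0, 0], [0.001, 0, 0], [0, 0, 0], [0, 0, 0]], roll=[0, 0, 0, 0, 0, 0], gripper=[1, 1, 1, 1, 1, 1])

```text
t: 17.42
eef_pos: [0.6221, 0.1212, 0.1486]
eef_rot: [0.707, 0.0, 0.707, -0.0]
force: [-0.3, -0.4, 1.8]
grip_width: 0.0147
```

Call:
servo_tool(linear=[[0.001, 0, 0], [0, 0, 0], [0, 0, 0]], roll=[0, 0, 0], gripper=[1, 1, 1])

```text
t: 17.67
eef_pos: [0.6223, 0.1212, 0.1486]
eef_rot: [0.707, 0.0, 0.707, 0.0]
force: [-2.1, -0.7, 6.9]
grip_width: 0.0138
```

Call:
servo_tool(linear=[[0, 0, 0], [0, 0, 0], [0, 0, 0], [0, 0, 0], [0, 0, 0], [-0.01, 0, 0], [-0.02, 0, 0], [-0.03, 0, 0]], roll=[0, 0, 0, 0, 0, 0, 0, 0], gripper=[0.7, 0.6, 0.5, 0.4, 0.4, 0.4, 0.4, 0.3])

```text
t: 18.33
eef_pos: [0.62, 0.1207, 0.2059]
eef_rot: [0.705, -0.0, 0.709, -0.001]
force: [-0.1, 0.4, -0.2]
grip_width: 0.0598
```

Call:
servo_tool(linear=[[-0.03, -0.0285, -0.018], [0, -0.0285, -0.018], [0, -0.0285, -0.018], [0, -0.0285, -0.018], [0, -0.0285, -0.018], [0, -0.0285, -0.018], [0, -0.0285, -0.018], [0, -0.0285, -0.018]], roll=[0, 0, 0, 0, 0, 0, 0, 0], gripper=[0, 0, 0, 0, 0, 0, 0, 0])

```text
t: 19.0
eef_pos: [0.4785, -0.1059, 0.2358]
eef_rot: [0.708, 0.0, 0.707, -0.0]
force: [1.0, -0.6, -0.0]
grip_width: 0.0856
```

Call:
servo_tool(linear=[[0, -0.0285, -0.018], [0, -0.0285, -0.018], [0, -0.0285, -0.018], [0, -0.0285, -0.018], [0, -0.0285, -0.018], [0, -0.0285, -0.018], [0, -0.0215, -0.0125], [0, 0, 0]], roll=[0, 0, 0, 0, 0, 0, 0, 0], gripper=[0, 0, 0, 0, 0, 0, 0, 0])

```text
t: 19.67
eef_pos: [0.3555, -0.3022, 0.236]
eef_rot: [0.707, 0.002, 0.707, -0.005]
force: [0.2, 0.6, 0.4]
grip_width: 0.0855
```

Call:
servo_tool(linear=[[0, 0, 0], [0, 0, 0]], roll=[0, 0], gripper=[0, 0])

```text
t: 19.83
eef_pos: [0.3593, -0.2967, 0.2354]
eef_rot: [0.707, 0.0, 0.707, 0.0]
force: [-0.4, 0.9, -0.4]
grip_width: 0.085
```

```bash
python3 - <<'E'
from m import *
print(robot.get_obs()["eef_pos"].round(4))
A=cv2.resize(s["color"][165:275,310:440],None,fx=3,fy=3,interpolation=cv2.INTER_CUBIC)
B=cv2.resize(s["color"][100:210,150:280],None,fx=3,fy=3,interpolation=cv2.INTER_CUBIC)
cv2.imwrite("pics/g7.png",np.hstack([A,B]))
E
```

```text
[ 0.3598 -0.2959  0.2352]
```

View pics/g7.png

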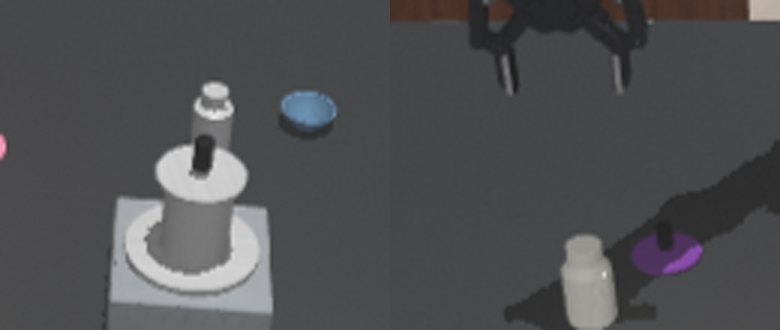

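The cover is seated level on the beaker, knob up (left half). In the right half the open gripper is above the white bottle. Grasping the bottle.

Call:
servo_tool(linear=[[0.02, -0.003, -0.002], [0.03, 0, 0], [0.03, 0, 0], [0.03, 0, 0], [0.03, 0, 0], [0.03, 0, 0], [0.025, 0, 0], [0.013, 0, 0]], roll=[0, 0, 0, 0, 0, 0, 0, 0], gripper=[0, 0, 0, 0, 0, 0, 0, 0])

```text
t: 20.6
eef_pos: [0.3572, -0.298, 0.0244]
eef_rot: [0.706, 0.0, 0.708, 0.002]
force: [0.3, 0.9, 1.0]
grip_width: 0.085
```

Call:
servo_tool(linear=[[0.004, 0, 0], [0, 0, 0], [0, 0, 0], [0, 0, 0], [0, 0, 0], [0, 0, 0], [0, 0, 0], [0, 0, 0]], roll=[0, 0, 0, 0, 0, 0, 0, 0], gripper=[0, 0, 0.1, 0.15, 0.2, 0.25, 0.3, 0.35])

```text
t: 21.27
eef_pos: [0.3571, -0.3003, 0.0235]
eef_rot: [0.707, -0.0, 0.707, -0.0]
force: [-0.2, 0.6, 0.5]
grip_width: 0.0553
```

Call:
servo_tool(linear=[[0, 0, 0], [0, 0, 0], [0, 0, 0], [0, 0, 0], [-0.005, 0, 0], [-0.015, 0, 0], [-0.03, 0, 0], [-0.03, 0, 0]], roll=[0, 0, 0, 0, 0, 0, 0, 0], gripper=[0.45, 0.6, 0.8, 1, 1, 1, 1, 1])

```text
t: 21.93
eef_pos: [0.3557, -0.2994, 0.1032]
eef_rot: [0.706, 0.001, 0.708, 0.001]
force: [1.0, -0.7, -1.1]
grip_width: 0.0467
```

Call:
servo_tool(linear=[[-0.03, 0, 0], [-0.03, 0, 0], [-0.03, 0, 0], [-0.03, 0, 0], [-0.02, 0, 0], [0, 0, 0], [0, 0, 0]], roll=[0, 0, 0, 0, 0, 0, 0], gripper=[1, 1, 1, 1, 1, 1, 1])

```text
t: 22.52
eef_pos: [0.3569, -0.3001, 0.2438]
eef_rot: [0.708, -0.0, 0.706, -0.0]
force: [-0.3, 0.1, -1.6]
grip_width: 0.0463
```

```bash
python3 - <<'E'
from m import *
o=robot.get_obs()["eef_pos"];print(o.round(4))
p=proj(s,o);x,y=int(p[0])-65,max(0,int(p[1])-60)
A=cv2.resize(s["color"][y:y+110,x:x+130],None,fx=3,fy=3,interpolation=cv2.INTER_CUBIC)
cv2.imwrite("pics/g8.png",A);print(x,y)
E
```

```text
[ 0.3558 -0.2992  0.2419]
142 71
```

View pics/g8.png

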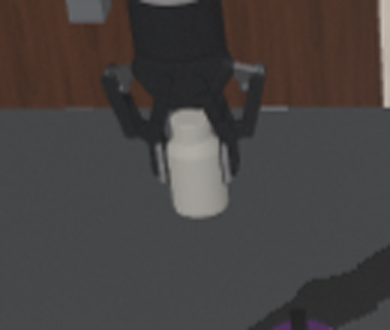

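The bottle is held upright (grip width 46 mm). Carrying it to the left of the stirrer.

Call:
servo_tool(linear=[[0, 0.01, 0.005], [0, 0.02, 0.01], [0, 0.0305, 0.0157], [0, 0.0305, 0.0157], [0, 0.0305, 0.0157], [0, 0.0305, 0.0157], [0, 0.0305, 0.0157], [0, 0.0305, 0.0157]], roll=[0, 0, 0, 0, 0, 0, 0, 0], gripper=[1, 1, 1, 1, 1, 1, 1, 1])

```text
t: 23.28
eef_pos: [0.4651, -0.0854, 0.2411]
eef_rot: [0.706, 0.0, 0.709, -0.0]
force: [0.7, 0.1, -1.1]
grip_width: 0.0463
```

Call:
servo_tool(linear=[[0, 0.0305, 0.0157], [0, 0.0305, 0.0157], [0, 0.0305, 0.0157], [0, 0.0305, 0.0157], [0, 0.0305, 0.0157], [0, 0.0305, 0.0157], [0, 0.0305, 0.0157], [0, 0.0305, 0.0157]], roll=[0, 0, 0, 0, 0, 0, 0, 0], gripper=[1, 1, 1, 1, 1, 1, 1, 1])

```text
t: 23.95
eef_pos: [0.5908, 0.158, 0.2403]
eef_rot: [0.705, -0.0, 0.709, -0.001]
force: [0.7, -0.9, -1.6]
grip_width: 0.0464
```

Call:
servo_tool(linear=[[0, 0.0305, 0.0157], [0, 0.0305, 0.0157], [0, 0.02, 0.01], [0, 0.01, 0.005], [0, 0, 0], [0, 0, 0], [0, 0, 0]], roll=[0, 0, 0, 0, 0, 0, 0], gripper=[1, 1, 1, 1, 1, 1, 1])

```text
t: 24.53
eef_pos: [0.6373, 0.2446, 0.2419]
eef_rot: [0.706, 0.0, 0.708, -0.002]
force: [-0.3, 0.1, -0.5]
grip_width: 0.0467
```

Call:
servo_tool(linear=[[0.02, 0.002, 0.001], [0.03, 0, 0], [0.03, 0, 0], [0.03, 0, 0], [0.03, 0, 0], [0.03, 0, 0], [0.025, 0, 0], [0.013, 0, 0]], roll=[0, 0, 0, 0, 0, 0, 0, 0], gripper=[1, 1, 1, 1, 1, 1, 1, 1])

```text
t: 25.2
eef_pos: [0.6368, 0.2461, 0.0321]
eef_rot: [0.705, -0.0, 0.709, -0.002]
force: [-0.1, -0.6, -1.8]
grip_width: 0.0464
```

Call:
servo_tool(linear=[[0.005, 0, 0], [0, 0, 0], [0.002, 0, 0], [0, 0, 0]], roll=[0, 0, 0, 0], gripper=[1, 1, 1, 1])

```text
t: 25.53
eef_pos: [0.6405, 0.2499, 0.0297]
eef_rot: [0.708, 0.001, 0.706, 0.0]
force: [0.0, -0.8, -1.8]
grip_width: 0.0465
```

Call:
servo_tool(linear=[[0.001, 0, 0], [0.001, 0, 0], [0, 0, 0]], roll=[0, 0, 0], gripper=[1, 1, 1])

```text
t: 25.78
eef_pos: [0.6396, 0.2501, 0.0268]
eef_rot: [0.707, 0.0, 0.707, 0.0]
force: [-0.7, 0.1, -1.3]
grip_width: 0.0469
```

Call:
servo_tool(linear=[[0.001, 0, 0], [0.001, 0, 0], [0, -0.001, -0.001], [0, 0, 0]], roll=[0, 0, 0, 0], gripper=[1, 1, 1, 1])

```text
t: 26.12
eef_pos: [0.6378, 0.2485, 0.0238]
eef_rot: [0.707, 0.0, 0.707, -0.0]
force: [-1.1, -0.8, -0.4]
grip_width: 0.0464
```

Call:
servo_tool(linear=[[0.001, 0, 0], [0, 0, 0], [0, 0, 0]], roll=[0, 0, 0], gripper=[1, 1, 1])

```text
t: 26.37
eef_pos: [0.6379, 0.2485, 0.0237]
eef_rot: [0.707, 0.0, 0.707, -0.0]
force: [-2.6, -0.8, 6.3]
grip_width: 0.0467
```

Call:
servo_tool(linear=[[0, 0, 0], [0, 0, 0], [0, 0, 0], [0, 0, 0], [-0.01, 0, 0], [-0.02, 0, 0], [-0.03, 0, 0], [-0.03, 0, 0]], roll=[0, 0, 0, 0, 0, 0, 0, 0], gripper=[0.4, 0.3, 0.22, 0.22, 0.22, 0.22, 0.22, 0.22])

```text
t: 27.03
eef_pos: [0.6375, 0.2485, 0.1137]
eef_rot: [0.707, -0.0, 0.708, -0.0]
force: [0.9, -0.2, -0.7]
grip_width: 0.0667
```

Call:
servo_tool(linear=[[-0.03, 0, 0], [-0.02, 0, 0], [0, 0.02, -0.023], [0, 0.02, -0.023], [0, 0.025, -0.028], [0, 0.025, -0.028], [0, 0.025, -0.028], [0, 0.025, -0.028]], roll=[0, 0, 0, 0, 0, 0, 0, 0], gripper=[0.22, 0.22, 0, 0, 0, 0, 0, 0])

```text
t: 27.7
eef_pos: [0.479, 0.3899, 0.1639]
eef_rot: [0.707, 0.001, 0.707, 0.0]
force: [1.3, 0.4, -0.2]
grip_width: 0.0856
```

Call:
servo_tool(linear=[[0, 0.009, -0.0145], [0, 0, 0], [0, 0, 0], [0, 0, 0]], roll=[0, 0, 0, 0], gripper=[0, 0, 0, 0])

```text
t: 28.03
eef_pos: [0.4669, 0.397, 0.1636]
eef_rot: [0.708, 0.0, 0.707, -0.001]
force: [1.2, 0.1, 0.3]
grip_width: 0.0855
```

Call:
servo_tool(linear=[[0.02, 0, -0.001], [0.03, 0, 0], [0.03, 0, 0], [0.03, 0, 0], [0.025, 0, 0], [0.015, 0, 0], [0.007, 0, 0], [0, 0, 0]], roll=[0, 0, 0, 0, 0, 0, 0, 0], gripper=[0, 0, 0, 0, 0, 0, 0, 0])

```text
t: 28.7
eef_pos: [0.4657, 0.3956, 0.0045]
eef_rot: [0.707, 0.0, 0.708, -0.002]
force: [0.5, 0.0, -0.1]
grip_width: 0.0853
```

Call:
servo_tool(linear=[[0.002, 0, 0], [0, 0, 0], [0, 0, 0], [0, 0, 0], [0, 0, 0], [0, 0, 0], [0, 0, 0], [0, 0, 0]], roll=[0, 0, 0, 0, 0, 0, 0, 0], gripper=[0.1, 0.15, 0.2, 0.25, 0.3, 0.35, 0.4, 0.45])

```text
t: 29.37
eef_pos: [0.4648, 0.398, 0.0042]
eef_rot: [0.707, 0.0, 0.707, 0.0]
force: [-0.1, -0.1, -0.9]
grip_width: 0.0471
```

Call:
servo_tool(linear=[[0, 0, 0], [0, 0, 0], [0, 0, 0], [0, 0, 0], [0, 0, 0]], roll=[0, 0, 0, 0, 0], gripper=[0.5, 0.6, 0.7, 0.8, 1])

```text
t: 29.78
eef_pos: [0.4648, 0.398, 0.0044]
eef_rot: [0.707, 0.0, 0.707, -0.0]
force: [-1.7, -0.1, 5.1]
grip_width: 0.0383
```

Call:
servo_tool(linear=[[-0.005, 0, 0], [-0.015, 0, 0], [-0.03, 0, 0], [-0.03, 0, 0], [-0.03, 0, 0], [-0.03, 0, 0], [-0.01, -0.01, 0.0065], [0, -0.02, 0.013]], roll=[0, 0, 0, 0, 0, 0, 0, 0], gripper=[1, 1, 1, 1, 1, 1, 1, 1])

```text
t: 30.45
eef_pos: [0.4841, 0.3723, 0.157]
eef_rot: [0.708, 0.0, 0.706, 0.004]
force: [-0.2, 2.0, -1.5]
grip_width: 0.0383
```

Call:
servo_tool(linear=[[0, -0.025, 0.0162], [0, -0.025, 0.0162], [0, -0.025, 0.0162], [0, -0.02, 0.013], [0, -0.0135, 0.009], [0, 0, 0], [0, 0, 0], [0, 0, 0]], roll=[0, 0, 0, 0, 0, 0, 0, 0], gripper=[1, 1, 1, 1, 1, 1, 1, 1])

```text
t: 31.12
eef_pos: [0.5538, 0.2598, 0.1533]
eef_rot: [0.707, -0.0, 0.708, 0.0]
force: [-1.6, -0.6, -0.2]
grip_width: 0.0381
```

```bash
python3 - <<'E'
from m import *
o=robot.get_obs();print(o["eef_pos"].round(4),o["force"].round(1))
A=cv2.resize(s["color"][130:280,310:510],None,fx=3,fy=3,interpolation=cv2.INTER_CUBIC)
cv2.imwrite("pics/g9.png",A)
E
```

```text
[0.5536 0.2609 0.1536] [ 1.2  0.4 -0.7]
```

View pics/g9.png

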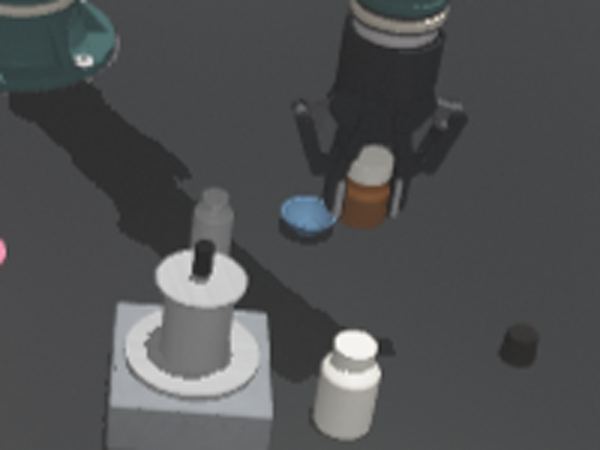

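The bottle stands upright left of the stirrer, and the jar is held upright. Lowering the jar.

Call:
servo_tool(linear=[[0.02, 0, 0.001], [0.03, 0, 0], [0.03, 0, 0], [0.03, 0, 0], [0.02, 0, 0], [0.01, 0, 0], [0.004, 0, 0], [0, 0, 0]], roll=[0, 0, 0, 0, 0, 0, 0, 0], gripper=[1, 1, 1, 1, 1, 1, 1, 1])

```text
t: 31.88
eef_pos: [0.5552, 0.2601, 0.0095]
eef_rot: [0.707, -0.0, 0.707, 0.0]
force: [0.3, -0.5, -1.5]
grip_width: 0.0383
```

Call:
servo_tool(linear=[[0.001, 0, 0], [0.001, 0, 0], [0, 0, 0], [0, 0, 0]], roll=[0, 0, 0, 0], gripper=[1, 1, 1, 1])

```text
t: 32.22
eef_pos: [0.5565, 0.2596, 0.0091]
eef_rot: [0.708, 0.0, 0.707, 0.0]
force: [-0.6, 0.1, -1.1]
grip_width: 0.0383
```

Call:
servo_tool(linear=[[0.001, 0, 0], [0.001, 0, 0], [0, 0, 0]], roll=[0, 0, 0], gripper=[1, 1, 1])

```text
t: 32.47
eef_pos: [0.5558, 0.2593, 0.0061]
eef_rot: [0.707, 0.0, 0.707, -0.0]
force: [0.7, 0.5, -1.2]
grip_width: 0.0382
```

Call:
servo_tool(linear=[[0.001, 0, 0], [0.001, 0, 0], [0, 0, 0], [0, 0, 0]], roll=[0, 0, 0, 0], gripper=[1, 1, 1, 1])

```text
t: 32.8
eef_pos: [0.5559, 0.2593, 0.0044]
eef_rot: [0.707, 0.0, 0.707, -0.0]
force: [-0.7, -0.7, 4.1]
grip_width: 0.0382
```

Call:
servo_tool(linear=[[0.0005, 0, 0], [0, 0, 0], [0, 0, 0]], roll=[0, 0, 0], gripper=[1, 1, 1])

```text
t: 33.05
eef_pos: [0.5559, 0.2593, 0.0043]
eef_rot: [0.707, 0.0, 0.707, -0.0]
force: [-2.4, -1.2, 8.3]
grip_width: 0.0381
```

Call:
servo_tool(linear=[[0, 0, 0], [0, 0, 0], [0, 0, 0], [0, 0, 0], [-0.01, 0, 0], [-0.02, 0, 0], [-0.03, 0, 0], [-0.03, 0, 0]], roll=[0, 0, 0, 0, 0, 0, 0, 0], gripper=[0.4, 0.3, 0.28, 0.28, 0.28, 0.28, 0.28, 0.28])

```text
t: 33.72
eef_pos: [0.5551, 0.2589, 0.0942]
eef_rot: [0.706, -0.0, 0.708, -0.0]
force: [1.4, 0.3, 0.0]
grip_width: 0.061
```

Call:
servo_tool(linear=[[-0.03, 0, 0], [-0.03, 0, 0], [0, -0.018, -0.03], [0, -0.018, -0.03], [0, -0.018, -0.03], [0, -0.018, -0.03], [0, -0.014, -0.02], [0, -0.005, -0.009]], roll=[0, 0, 0, 0, 0, 0, 0, 0], gripper=[0.28, 0.28, 0.28, 0.28, 0.28, 0.28, 0.28, 0.28])

```text
t: 34.38
eef_pos: [0.4023, 0.1653, 0.1537]
eef_rot: [0.706, -0.0, 0.709, -0.001]
force: [-0.4, -0.5, 0.6]
grip_width: 0.0616
```

Call:
servo_tool(linear=[[0, 0, 0], [0, 0, 0], [0, 0, 0]], roll=[0, 0, 0], gripper=[0.28, 0.28, 0.28])

```text
t: 34.63
eef_pos: [0.4094, 0.1701, 0.1541]
eef_rot: [0.708, 0.001, 0.706, 0.001]
force: [1.2, -0.3, -0.0]
grip_width: 0.0615
```

```bash
python3 - <<'E'
from m import *
o=robot.get_obs();print(o["eef_pos"].round(4),o["force"].round(1))
A=cv2.resize(s["color"][120:280,310:510],None,fx=3,fy=3,interpolation=cv2.INTER_CUBIC)
cv2.imwrite("pics/g10.png",A)
E
```

```text
[0.409  0.1699 0.1538] [ 0.3 -0.4 -0.1]
```

View pics/g10.png

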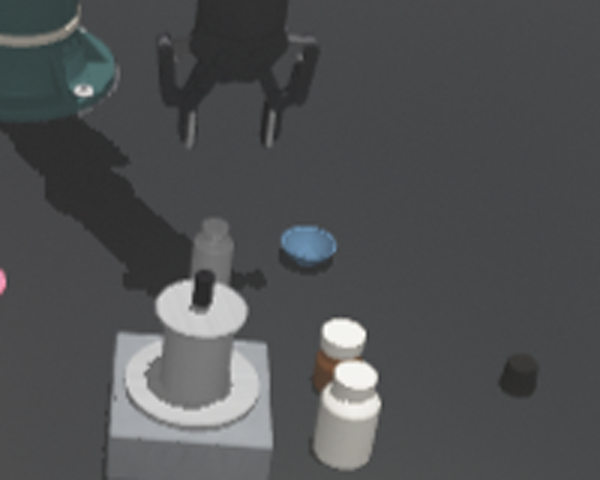

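The jar stands upright in front of the bottle, the bottle and covered beaker are unchanged, and the gripper is above the weight. Grasping it.

Call:
servo_tool(linear=[[0.02, -0.001, -0.002], [0.03, 0, 0], [0.03, 0, 0], [0.03, 0, 0], [0.02, 0, 0], [0.01, 0, 0], [0.003, 0, 0], [0, 0, 0]], roll=[0, 0, 0, 0, 0, 0, 0, 0], gripper=[0.28, 0.28, 0.28, 0.28, 0.28, 0.28, 0.28, 0.28])

```text
t: 35.4
eef_pos: [0.4053, 0.1677, 0.0099]
eef_rot: [0.707, -0.0, 0.707, -0.0]
force: [-0.6, 0.2, -0.1]
grip_width: 0.0614
```

Call:
servo_tool(linear=[[0, 0, 0], [0, 0, 0], [0, 0, 0], [0, 0, 0], [0, 0, 0], [0, 0, 0], [0, 0, 0], [0, 0, 0]], roll=[0, 0, 0, 0, 0, 0, 0, 0], gripper=[0.32, 0.36, 0.4, 0.45, 0.5, 0.6, 0.8, 1])

```text
t: 36.07
eef_pos: [0.4052, 0.1678, 0.0113]
eef_rot: [0.708, 0.0, 0.707, 0.0]
force: [-0.8, 1.3, 7.8]
grip_width: 0.0363
```

Call:
servo_tool(linear=[[0, 0, 0], [0, 0, 0], [-0.005, 0, 0], [-0.015, 0, 0], [-0.03, 0, 0], [-0.03, 0, 0], [-0.03, 0, 0], [-0.03, 0, 0]], roll=[0, 0, 0, 0, 0, 0, 0, 0], gripper=[1, 1, 1, 1, 1, 1, 1, 1])

```text
t: 36.73
eef_pos: [0.4035, 0.1667, 0.1516]
eef_rot: [0.706, -0.0, 0.708, -0.001]
force: [1.3, -0.4, -4.0]
grip_width: 0.0364
```

Call:
servo_tool(linear=[[-0.02, 0, 0], [0, 0, 0], [0, 0, 0]], roll=[0, 0, 0], gripper=[1, 1, 1])

```text
t: 36.98
eef_pos: [0.4046, 0.1673, 0.1711]
eef_rot: [0.708, 0.0, 0.707, 0.0]
force: [-0.1, -0.4, -3.9]
grip_width: 0.0364
```

Call:
servo_tool(linear=[[0, -0.01, 0.0055], [0, -0.02, 0.011], [0, -0.029, 0.0159], [0, -0.029, 0.0159], [0, -0.029, 0.0159], [0, -0.029, 0.0159], [0, -0.029, 0.0159], [0, -0.029, 0.0159]], roll=[0, 0, 0, 0, 0, 0, 0, 0], gripper=[1, 1, 1, 1, 1, 1, 1, 1])

```text
t: 37.65
eef_pos: [0.515, -0.0382, 0.168]
eef_rot: [0.705, 0.0, 0.709, -0.0]
force: [0.2, 0.4, -4.7]
grip_width: 0.0365
```

Call:
servo_tool(linear=[[0, -0.029, 0.0159], [0, -0.029, 0.0159], [0, -0.029, 0.0159], [0, -0.029, 0.0159], [0, -0.029, 0.0159], [0, -0.02, 0.011], [0, -0.012, 0.0065], [0, 0, 0]], roll=[0, 0, 0, 0, 0, 0, 0, 0], gripper=[1, 1, 1, 1, 1, 1, 1, 1])

```text
t: 38.32
eef_pos: [0.613, -0.2175, 0.168]
eef_rot: [0.706, 0.001, 0.708, -0.002]
force: [0.1, -1.9, -4.0]
grip_width: 0.0367
```

Call:
servo_tool(linear=[[0.02, 0, 0], [0.03, 0, 0], [0.03, 0, 0], [0.015, 0, 0], [0.005, 0, 0], [0, 0, 0], [0, 0, 0]], roll=[0, 0, 0, 0, 0, 0, 0], gripper=[1, 1, 1, 1, 1, 1, 1])

```text
t: 38.9
eef_pos: [0.6134, -0.2124, 0.0704]
eef_rot: [0.707, -0.0, 0.707, 0.001]
force: [-0.0, -0.1, -2.8]
grip_width: 0.0366
```

```bash
python3 - <<'E'
from m import *
o=robot.get_obs();print(o["eef_pos"].round(4),o["force"].round(1))
A=cv2.resize(s["color"][170:290,180:300],None,fx=4,fy=4,interpolation=cv2.INTER_CUBIC)
cv2.imwrite("pics/g11.png",A)
E
```

```text
[ 0.6146 -0.2135  0.0718] [-0.3 -0.8 -3.6]
```

View pics/g11.png

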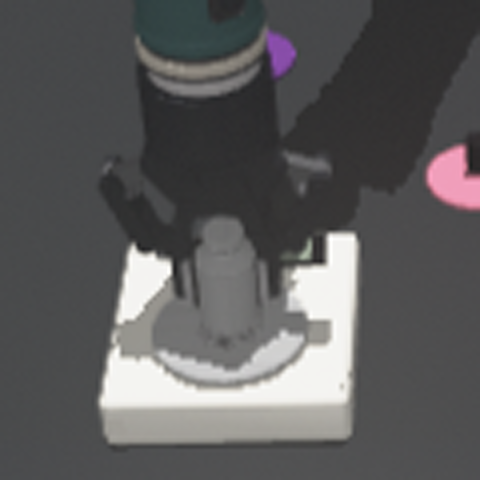

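The weight hangs over the pan's middle: weight centre x about 229 in the crop, pan 152–305. Lowering gently.

Call:
servo_tool(linear=[[0.002, 0, 0], [0.002, 0, 0], [0.002, 0, 0], [0.001, 0, 0], [0, 0, 0], [0, 0, 0]], roll=[0, 0, 0, 0, 0, 0], gripper=[1, 1, 1, 1, 1, 1])

```text
t: 39.5
eef_pos: [0.6134, -0.2137, 0.0635]
eef_rot: [0.707, 0.0, 0.707, -0.0]
force: [-0.4, 0.1, -3.6]
grip_width: 0.0367
```

Call:
servo_tool(linear=[[0.001, 0, 0], [0, 0, 0], [0.001, 0, 0], [0, 0, 0]], roll=[0, 0, 0, 0], gripper=[1, 1, 1, 1])

```text
t: 39.83
eef_pos: [0.6137, -0.2138, 0.0616]
eef_rot: [0.707, 0.0, 0.707, -0.0]
force: [0.2, 0.1, -3.9]
grip_width: 0.0363
```

Call:
servo_tool(linear=[[0.001, 0, 0], [0, 0, 0], [0, 0, 0]], roll=[0, 0, 0], gripper=[1, 1, 1])

```text
t: 40.08
eef_pos: [0.6137, -0.2138, 0.0615]
eef_rot: [0.707, 0.0, 0.707, -0.0]
force: [-3.3, 0.7, 5.1]
grip_width: 0.0363
```

Call:
servo_tool(linear=[[0.0005, 0, 0], [0, 0, 0], [0, 0, 0]], roll=[0, 0, 0], gripper=[1, 1, 1])

```text
t: 40.33
eef_pos: [0.6137, -0.2137, 0.0615]
eef_rot: [0.707, 0.0, 0.707, -0.0]
force: [-3.4, 2.0, 9.7]
grip_width: 0.0365
```

Call:
servo_tool(linear=[[0, 0, 0], [0, 0, 0], [0, 0, 0], [0, 0, 0], [0, 0, 0], [-0.01, 0, 0], [-0.02, 0, 0], [-0.03, 0, 0]], roll=[0, 0, 0, 0, 0, 0, 0, 0], gripper=[0.5, 0.4, 0.3, 0.2, 0.2, 0.2, 0.2, 0.2])

```text
t: 41.0
eef_pos: [0.6116, -0.213, 0.1186]
eef_rot: [0.705, 0.001, 0.709, 0.0]
force: [0.9, -1.0, 0.7]
grip_width: 0.0682
```

Call:
servo_tool(linear=[[-0.03, 0, 0], [-0.03, 0, 0], [-0.03, -0.02, -0.01], [0, -0.03, -0.02], [0, -0.03, -0.02], [0, -0.03, -0.02], [0, -0.03, -0.02], [0, -0.03, -0.02]], roll=[0, 0, 0, 0, 0, 0, 0, 0], gripper=[0.2, 0.2, 0.2, 0.2, 0.2, 0.2, 0.2, 0.2])

```text
t: 41.67
eef_pos: [0.5024, -0.385, 0.211]
eef_rot: [0.707, -0.0, 0.707, -0.0]
force: [1.4, -1.1, 0.2]
grip_width: 0.0682
```

Call:
servo_tool(linear=[[0, -0.03, -0.02], [0, -0.03, -0.02], [0, -0.03, -0.01], [0, 0, 0], [0, 0, 0], [0, 0, 0]], roll=[0, 0, 0, 0, 0, 0], gripper=[0.2, 0.2, 0.2, 0.2, 0.2, 0.2])

```text
t: 42.17
eef_pos: [0.4539, -0.473, 0.2103]
eef_rot: [0.707, 0.0, 0.707, 0.0]
force: [0.4, 0.1, -0.4]
grip_width: 0.0686
```

```bash
python3 - <<'E'
from m import *
o=robot.get_obs();print(o["t"],o["eef_pos"].round(4),o["force"].round(1))
A=cv2.resize(d["color"][100:200,210:440],None,fx=3.4,fy=3.4,interpolation=cv2.INTER_CUBIC)
B=cv2.resize(s["color"][190:285,200:430],None,fx=3.4,fy=2.6,interpolation=cv2.INTER_CUBIC)
cv2.imwrite("pics/g12.png",np.vstack([A,B[:, :A.shape[1]]]));print(A.shape,B.shape)
def p(n,D,box,thr,z,sat=None):
    e,ax,c,f=blob(D,box,thr,sat);print(n,e.round(1),(ax).round(0),ray(D,*e,z)[:2].round(4))
# expected places
for n,P in(("bottlecap",(.638,.2486,.085)),("jarcap",(.556,.2593,.06)),("weight",(.615,-.2137,.117)),("cover",(.622,.1213,.142))):
    for m,D in(("top",d),("scene",s)):
        u,v=proj(D,P);print(m,n,(round(u,1),round(v,1)))
        if n in("bottlecap","jarcap"): p("   meas",D,(int(u)-10,int(v)-9,20,16 if m=="top" else 13),200,P[2],60)
E
```

```text
42.2667 [ 0.4549 -0.4716  0.2101] [ 0.3  0.  -0. ]
(340, 782, 3) (247, 782, 3)
top bottlecap (np.float64(235.9), np.float64(139.7))
   meas [236.8 139.9] [11. 14.] [0.6374 0.246 ]
scene bottlecap (np.float64(427.7), np.float64(243.9))
   meas [427.8 243.6] [ 7. 15.] [0.6367 0.2492]
top jarcap (np.float64(234.0), np.float64(170.5))
   meas [234.6 170.8] [12. 13.] [0.5552 0.2577]
scene jarcap (np.float64(423.8), np.float64(230.2))
   meas [424.1 230.1] [ 7. 14.] [0.5557 0.2601]
top weight (np.float64(405.2), np.float64(139.8))
scene weight (np.float64(234.6), np.float64(230.0))
top cover (np.float64(278.7), np.float64(137.9))
scene cover (np.float64(376.2), np.float64(221.9))
```

View pics/g12.png

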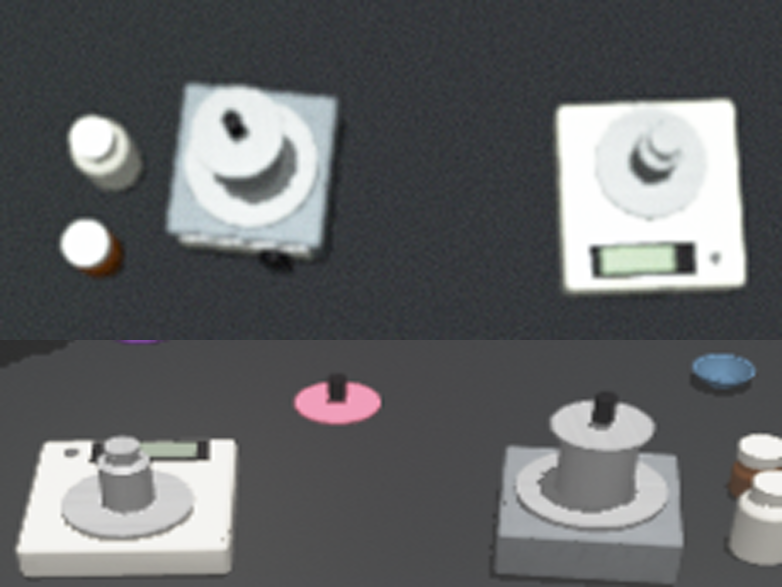

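The final views agree. The cover is level on the beaker, the bottle and jar are upright, and the weight is centred on the pan. In the stirrer frame the bottle is at (2, 128) mm and the jar 83 mm in front of it, offset 1 mm sideways. Handing in.

```bash
python3 -c "
from cell import workorder
print(workorder.finish_job())"
```

```text
the job is handed in; nothing more can be done
None
```

The bench is set out as asked and the job is handed in at about 42 s on the robot's clock; `finish_job` reports no verdict.

I put the beaker on the stirrer plate, then its cover, then the bottle, jar and weight. The last pictures, taken from both cameras with the gripper clear, showed everything upright:

| Piece | Where it ended up | Allowed |
|---|---|---|
| Beaker | about 4 mm or less from the plate centre (measured before the cover went on) | 15 mm |
| Cover | level, within about 4 mm of the beaker's centre | 10 mm |
| Bottle | 128 mm left of the stirrer centre, 2 mm off level with it | 129 mm left, 15 mm each way |
| Jar | 83 mm in front of the bottle, 1 mm off sideways | 84 ± 15 mm in front; sideways 20 mm |
| Weight | centred on the pan by eye; set down with no more than about 14 N | 15 mm; 60 N |

No check failed. The two cameras disagreed by a steady 3–4 mm, within the tolerances, so I used their average for the first positions. The bottle and jar figures above come from the top view alone.

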